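Set the batch counter back to zero, click by click

ROBOT

A 6-joint arm with a two-finger parallel gripper is mounted at the origin on a cart in front of the work surface, level with it; the furniture and walls round the work are solid. World frame = base frame: x ahead of the robot, y to its left, z up, the work surface at z = 0. Lengths are in m, angles in degrees, forces in N, time in s.
With the tool pointing down it reaches from about 0.275 to 0.825 m from the base axis. Payload 5.2 kg.
Tool frame: the origin (TCP) lies between the finger pads; the fingertips stand 8 mm ahead of it and the grasp point (between the pads) lies 11 mm behind it (robot.nose_length is the distance from the TCP to the fingertips, in m); z points along the fingers, y is the direction in which the jaws open and shut (so a half turn about z gives the same grasp; the last joint's range is limited). The gripper opens to 93 mm and grips with 3 to 60 N. Pads are 15 mm wide; open, the fingers measure 128 mm over their backs; the gripper's body (75 mm by 188 mm) begins 65 mm behind the grasp point.
Start: joints at [-77.51, 14.817, 87.949, -0, 77.235, -11.62], TCP at [0.225, -0.502, 0.227] pointing down, gripper open.
Joint ranges: [-179.93, 179.93], [-52.35, 119.4], [10.71, 147.94], [-69.91, 249.91], [12.55, 155.21], [-178.61, 178.61]. Speed limits (degrees/s): [147.25, 147.25, 180, 180, 180, 180].

INTERFACE

Orientations are given as [roll, pitch, yaw] about the fixed x, y, z axes, in that order (R = Rz(yaw) Ry(pitch) Rx(roll)).
In Python, from station import robot gives the robot as it stands.
- The arm moves only by the shell command python3 -m inch 'ROWS' [FORCE]. ROWS is JSON, a list that holds one entry, the list of rows, each a list of 7 numbers: the shift along the tool's x, y, z in mm, then the turn, a rotation vector about the tool's x, y, z in rad, then the finger opening in mm, from 0 to 93. In form: [[[tx, ty, tz, rx, ry, rz, grip], ...]]. A call has 1 to 20 rows; each row is the pose to reach, as a shift and turn from the pose commanded when the call began, along the tool's axes at that moment; what a row does not reach only later rows make up. A row lasts 1/8 s, in which the tool goes at most 62.5 mm and 10.7 degrees, less where a joint would pass 70% of its speed; a pose out of reach is approached as far as the arm can. A call with a gripper value outside its range is refused whole. The fingers move at their own pace and stop on an object; FORCE is the grip in N (left out, the last holds). Time passes only in rows, so rows that repeat a pose let the fingers close. It gives the time, the measured TCP pose, the force and the opening at its end, in the units of the state.
- robot.get_obs(): the state, without advancing time (a new reading comes with each control period).
- robot.camera(name): name is "scene" or "top" or "wrist"; returns the picture (384x512x3 uint8, red, green, blue); there is no depth.
- robot.camera_info(name): a dict with "fx", "fy", "cx", "cy" (pixels), "extrinsics" (4x4, takes a point from world to camera coordinates). Camera axes: x right, y up, looking along -z (the intrinsics and any distortion apply to the point x, -y, -z); pixel columns grow to the right and rows downward; lengths in m; the calibration is good to about 2 mm. The wrist camera is an equidistant fisheye: a pixel r from the principal point sees the ray r / f radians off the axis. A picture is of the moment at which its call begins: read the wrist's pose just before it. camera_info takes no time and is no camera call; for the wrist camera it gives the pose at the moment of the call.
- robot.close_job(): hands the job in, once; it reports no verdict.
The state is a dict: "t": time; "joints": joint angles; "dq": joint speeds; "effort": joint torques, N m; "ee_pos": TCP position; "tool_rot": TCP orientation; "contact_force": force on the tool from outside, world axes, zero at the start; "wrist_torque": the same for the moment, N m; "gripper_width": opening from 0.0 (shut) to 1.0 (fully open).
Only numpy, scipy, OpenCV 4.12 (cv2) and the standard library are available. Lean on these libraries where they do the work, as an engineer would, in place of code of your own. Each camera call takes 0.05 s, during which the arm holds its last target. There are 200 camera calls.

TASK

Reset the ratchet batch counter on the worktop to zero for the next bake: with a fingertip, gently flick the nubs on the edge of its wheel anticlockwise (seen from above), click by click, until the wheel's long raised bar has clicked into line with the pointer, and do not flick it past. The counter is loose: do not lift or tip it or shove it out of its place, and leave the ramekin, the sprinkle jar and the round cutter where they stand.

Things in the scene. Friction and masses are not known exactly. Their poses are not given: they have to be found in the camera images.
- counter: batch counter, loose, 1.2 to 1.7 kg, rubber feet; origin on the worktop on the wheel's axis. Pale wooden plate, x -62 to 90 mm, y -62 to 62 mm, top 14 mm above the worktop, under a flat-lying wheel. Its +x side (away from the robot at yaw 0) carries a wooden housing, x 61 to 87 mm, y -28 to 28 mm, 47 mm high, with the pointer. A sideways push of some 5 N slides it.
- wheel: aluminium wheel lying flat on the counter; origin on its vertical axis at worktop height, x axis along its long bar. Disc 84 mm across, 22 to 40 mm above the worktop. Eight equal nubs on its edge, at 22.5, 67.5, 112.5.. degrees from the bar: 10 mm wide, round-ended, out to 55 mm radius, 23 to 39 mm above the worktop, about 29 mm clear between them. Hub top 45 mm above the worktop.
- wheel_turn (a joint): turn of the wheel, rad, growing anticlockwise seen from above; 0 = bar at the pointer. It clicks every 0.785 (45 degrees) and starts 2, 3 or 4 clicks short (about -1.57, -2.36, -3.14). The ratchet stops it turning clockwise. A nub takes 0.5 to 2 N. Let go part-way it springs back to the last click; pushed about 38 degrees it snaps on into the next, and springs back from a push up to 25 degrees beyond.
- bar_end (a point): outer end of the wheel's long raised bar, on its top, 40 mm from the axis, 43 mm above the worktop. The bar is dark steel, radial, 31 mm long and 6 mm wide; the wheel's other seven stations have only a small dot each
- pointer (a point): tip of the dark steel conical pointer that reaches from the housing over the wheel's rim; 40 mm from the axis on the counter's +x side, 47.5 mm above the worktop (cone up to 53 mm)
- ramekin_0: white porcelain ramekin, 69 mm across, 42 mm high, loose, about 170 mm to the -y side of the counter's axis; origin at the centre of its underside
- sprinkle_a: small glass screw-lid jar of mixed sprinkles, 67 mm across and high, loose, about 170 mm to the +y side of the counter; origin at the centre of its underside
- cutter_round: round tinplate pastry cutter, 59 mm across, 25 mm high, loose, about 175 mm from the counter's axis on its +y side, nearer the robot; origin at the centre of its underside
Things that resemble listed ones, but are neither listed nor needed, are in the scene too. There is more than one size of the counter; the one meant has the size given above.

How it is judged (in metres and radians):
On the way:
1. a finger turns the wheel (contact force between the fingers and wheel above 0.2 N), for 0.02 s.
At the end, for the whole second after the job is handed in: the wheel rests clicked in with its bar at the pointer (within 0.13 rad), the counter stands flat within 40 mm of where it was, and the ramekin, jar and cutter are within 25 mm of where they were (value of joint wheel_turn between -0.13 and 0.13 rad and velocity of joint wheel_turn between -0.05 and 0.05 rad/s and distance of counter from where it was at the start of the episode below 0.04 m and height (world z) of counter below 0.004 m and angle between counter's own z axis and vertical below 0.05 rad and linear speed of counter below 0.01 m/s and distance of each of ramekin_0, sprinkle_a, cutter_round from where it was at the start of the episode below 0.025 m); the robot touches nothing.
It fails at once if the wheel is flicked past the pointer towards the next click (value of joint wheel_turn above 0.6 rad).
It fails at once if the counter is lifted or tipped (height (world z) of counter above 0.01 m or angle between counter's own z axis and vertical above 0.2 rad).
It fails at once if the counter is shoved more than 40 mm (distance of counter from where it was at the start of the episode above 0.04 m).
It fails at once if the wheel is forced (more than 20 N) (contact force between the fingers and wheel above 20 N).
It fails at once if a bystander is lifted, carried or knocked away (distance of any of ramekin_0, sprinkle_a, cutter_round from where it was at the start of the episode above 0.025 m).
It also fails if it takes over 61 s, if anything falls off the work surface, if the arm or the gripper's body presses on something with over 40 N, if the wrist force passes 120 N, or if a joint passes its speed limit or range.

## Working session

There is one attempt and no reset: what is moved stays moved. The work goes in short steps, Python scripts to look and compute and a shell command to move; the robot and the scene stay as the last step left them, time stands still between calls to the robot, and variables do not carry over. Pictures are saved under pics/ and viewed, about 8 in all and at most 12, crops included, and the job is handed in when it is done.

```bash
mkdir -p pics; ls; python3 - <<'E'
from station import robot
import cv2,numpy as np
o=robot.get_obs();print(o['t'],o['ee_pos'],o['tool_rot'])
a=robot.camera('top');b=robot.camera('scene')
cv2.imwrite('pics/top.png',a[:,:,::-1]);cv2.imwrite('pics/scene.png',b[:,:,::-1])
for n in('top','scene','wrist'):print(robot.camera_info(n))
E
```

```text
pics
0.0 [ 0.22457343 -0.50150174  0.22584498] [-1.79903162e+02 -2.01216243e-02  2.41096207e+01]
{'fx': 346.88174690270466, 'fy': 346.88174690270466, 'cx': 253.6318739505412, 'cy': 192.55285233559067, 'extrinsics': array([[ 3.95918971e-03, -9.99788125e-01, -2.01997581e-02,
         1.87016534e-01],
       [ 9.85277181e-01,  4.47563450e-04,  1.70963961e-01,
        -5.23807512e-01],
       [-1.70918697e-01, -2.05792395e-02,  9.85070197e-01,
        -8.36866863e-01],
       [ 0.00000000e+00,  0.00000000e+00,  0.00000000e+00,
         1.00000000e+00]])}
{'fx': 492.5814621943992, 'fy': 492.5814621943992, 'cx': 253.77347951418596, 'cy': 193.75154025523236, 'extrinsics': array([[-0.77989622, -0.62571435,  0.01560263,  0.52113131],
       [ 0.36460035, -0.43389692,  0.82389323, -0.18538559],
       [-0.50875188,  0.64823994,  0.56653024, -1.03386612],
       [ 0.        ,  0.        ,  0.        ,  1.        ]])}
{'fx': 297.3186396354542, 'fy': 297.3186396354542, 'cx': 252.50528066519274, 'cy': 192.16112158428206, 'extrinsics': array([[ 0.40825861, -0.91286489, -0.00161606, -0.54872926],
       [ 0.87964979,  0.39387586, -0.26660468,  0.03118924],
       [ 0.24401058,  0.10742209,  0.96380461, -0.39039727],
       [ 0.        ,  0.        ,  0.        ,  1.        ]])}
```

View pics/top.png

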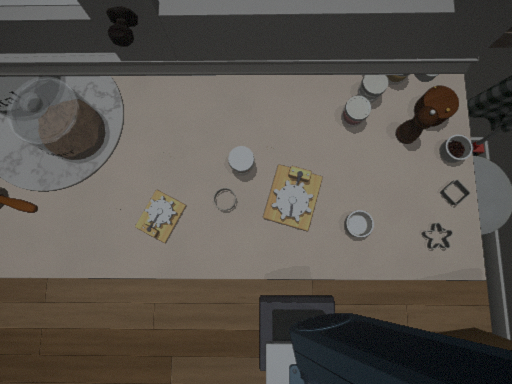

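View pics/scene.png

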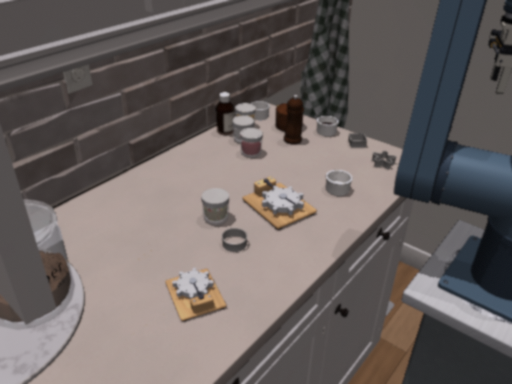

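The top view shows the large counter at about (292,200) with its housing at (299,175). The jar is at (241,158), the cutter at (226,200) and the ramekin at (358,223). The smaller counter at (160,213) is a decoy. Next I'll enlarge the counter.

```bash
cat > h.py <<'E'
from station import robot
import cv2,numpy as np
def ray(n,u,v,info=None):
    i=info or robot.camera_info(n);E=np.array(i['extrinsics']);x=(u-i['cx'])/i['fx'];y=(v-i['cy'])/i['fy']
    if n=='wrist':
        r=np.hypot(x,y);s=np.sin(r)/r if r>1e-9 else 1;d=np.array([x*s,-y*s,-np.cos(r)])
    else:d=np.array([x,-y,-1])
    R=E[:3,:3];return -R.T@E[:3,3],R.T@d
def onz(n,u,v,z,info=None):
    c,d=ray(n,u,v,info);return c+d*(z-c[2])/d[2]
def proj(n,p,info=None):
    i=info or robot.camera_info(n);E=np.array(i['extrinsics']);q=E[:3,:3]@p+E[:3,3];x,y,z=q[0],-q[1],-q[2]
    if n=='wrist':
        h=np.hypot(x,y);k=np.arctan2(h,z)/h
    else:k=1/z
    return np.array([i['cx']+i['fx']*x*k,i['cy']+i['fy']*y*k])
def tri(l):
    A=0;b=0
    for c,d in l:
        d=d/np.linalg.norm(d);P=np.eye(3)-np.outer(d,d);A=A+P;b=b+P@c
    return np.linalg.solve(A,b)
E
python3 - <<'E'
import cv2,numpy as np
a=cv2.imread('pics/top.png')[155:240,250:340];b=cv2.imread('pics/scene.png')[170:230,238:322]
a=cv2.resize(a,(400,378),interpolation=cv2.INTER_CUBIC);b=cv2.resize(b,None,fx=4.5,fy=4.5,interpolation=cv2.INTER_CUBIC)[:378]
im=np.zeros((378,400+b.shape[1],3),np.uint8);im[:,:400]=a;im[:b.shape[0],400:]=b
cv2.imwrite('pics/z.png',cv2.convertScaleAbs(im,alpha=1.1));print(im.shape)
from h import *
for n,u,v,z in[('ctr',292,200,.045),('jar',241,158,.067),('cut',226,200,.025),('ram',358,223,.042)]:print(n,onz('top',u,v,z))
E
```

```text
(378, 778, 3)
ctr [0.50459607 0.09071698 0.045     ]
jar [0.60882051 0.22014608 0.067     ]
cut [0.50747308 0.26061377 0.025     ]
ram [ 0.44684528 -0.07394406  0.042     ]
```

View pics/z.png

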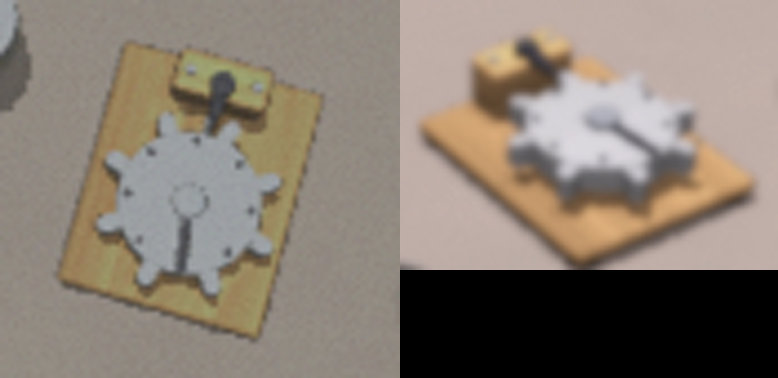

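```bash
python3 - <<'E'
from h import *
f=lambda u,v,z:onz('top',250+(u+.5)/4.444-.5,155+(v+.5)/4.444-.5,z)
g=lambda u,v,z:onz('scene',238+(u-400+.5)/4.5-.5,170+(v+.5)/4.5-.5,z)
top=[f(60,280,.014),f(125,42,.014),f(322,95,.014),f(258,337,.014)]
sc=[g(582,262,.014),g(753,185,.014),g(424,128,.014)]
for p in top+sc:print(p.round(4))
a=lambda p,q:np.degrees(np.arctan2(*(q-p)[1::-1])).round(1)
print('yaw',a(top[0],top[1]),a(top[3],top[2]),a(top[3],top[0])-90,a(top[2],top[1])-90)
m=np.mean(top,0);y=np.radians(-15);print('axis from plate',m-14e-3*np.r_[np.cos(y),np.sin(y),0])
h=f(190,201,.045);hs=g(603,117,.045);print('hub',h,hs)
e=f(182,270,.043);print('bar',e,a(h,e), g(652,153,.043),a(hs,g(652,153,.043)));p=f(211,132,.0475);print('ptr',p,a(h,p))
for q in[(145,283),(212,287),(260,246),(270,183),(230,130),(167,122),(115,160),(105,225)]:
    n=f(*q,.039);print('nub',n.round(4),a(h,n),np.hypot(*(n-h)[:2]).round(4))
E
```

```text
[0.4627 0.1638 0.014 ]
[0.6066 0.1246 0.014 ]
[0.5739 0.0072 0.014 ]
[0.4297 0.0486 0.014 ]
[0.46   0.1693 0.014 ]
[0.4283 0.0552 0.014 ]
[0.6003 0.1289 0.014 ]
yaw -15.3 -16.0 -16.0 -15.599999999999994
axis from plate [0.50469211 0.08969644 0.014     ]
hub [0.50500245 0.0897816  0.045     ] [0.50420527 0.09235409 0.045     ]
bar [0.46564841 0.09473331 0.043     ] 172.8 [0.46596505 0.10044092 0.043     ] 168.1
ptr [0.54468177 0.07737886 0.0475    ] -17.4
nub [0.4586 0.1156 0.039 ] 151.0 0.0531
nub [0.4564 0.0775 0.039 ] -165.8 0.0501
nub [0.4799 0.0497 0.039 ] -122.0 0.0473
nub [0.5164 0.0431 0.039 ] -76.2 0.0481
nub [0.5475 0.0655 0.039 ] -29.7 0.049
nub [0.5523 0.1019 0.039 ] 14.3 0.0488
nub [0.5299 0.1322 0.039 ] 59.6 0.0491
nub [0.4919 0.1382 0.039 ] 105.1 0.0501
```

```bash
cat >> h.py <<'E'
def rel(p,yaw,o=None):
    "rows' tx,ty,tz (mm), rotation (rad) from the present pose to position p and tool yaw (deg), tool down"
    from scipy.spatial.transform import Rotation as Q
    o=o or robot.get_obs();R=Q.from_euler('xyz',o['tool_rot'],degrees=True)
    return np.r_[R.inv().apply(np.array(p)-o['ee_pos'])*1e3,(R.inv()*Q.from_euler('xyz',[180,0,yaw],degrees=True)).as_rotvec()].round(3)
E
python3 - <<'E'
from h import *
c=np.array([.505,.091]);t=np.radians(172);p=c+.1*np.r_[np.cos(t),np.sin(t)]
print(p,rel([*p,.17],82))
E
```

```text
[0.40597319 0.10491731] [ 4.13291e+02 -4.79336e+02  5.68290e+01 -1.00000e-03 -1.00000e-03
 -1.01000e+00]
```

```bash
python3 -m inch '[[[40,-50,0,0,0,-0.15,0],[80,-95,0,0,0,-0.3,0],[120,-140,5,0,0,-0.45,0],[160,-185,10,0,0,-0.6,0],[200,-230,15,0,0,-0.75,0],[240,-275,20,0,0,-0.9,0],[280,-320,30,0,0,-1.01,0],[320,-370,40,0,0,-1.01,0],[360,-420,50,0,0,-1.01,0],[400,-460,57,0,0,-1.01,0],[413,-479,57,0,0,-1.01,0],[413,-479,57,0,0,-1.01,0],[413,-479,57,0,0,-1.01,0],[413,-479,57,0,0,-1.01,0]]]'
python3 - <<'E'
from h import *
import pickle
o=robot.get_obs();i=robot.camera_info('wrist');a=robot.camera('wrist')
pickle.dump((o,i),open('w1.pkl','wb'));print(o['t'],o['ee_pos'],o['tool_rot'])
cv2.imwrite('pics/w1raw.png',a[:,:,::-1])
print(proj('wrist',np.r_[.505,.091,.045],i))
cv2.imwrite('pics/w1.png',cv2.resize(a[:,:,::-1],(768,576),interpolation=cv2.INTER_CUBIC))
E
```

```text
t: 1.85
ee_pos: [0.4059, 0.1028, 0.1697]
tool_rot: [180.0, 0.0, 81.9]
contact_force: [0.6, -0.4, -0.1]
gripper_width: 0.007
1.85 [0.4058696  0.10279788 0.16970862] [1.79998738e+02 1.52047433e-02 8.18769895e+01]
[350.95050645 186.15262595]
```

View pics/w1.png

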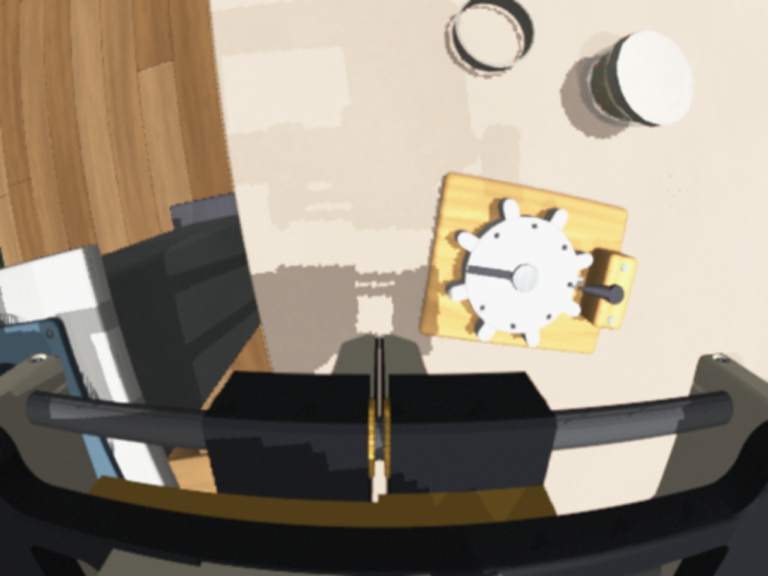

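The wrist view shows the hub at (525,277), the bar end at (467,268) and the pointer cone near (580-615,290). I'll refine the axis and angles from these.

```bash
python3 - <<'E'
from h import *
import pickle
o,i=pickle.load(open('w1.pkl','rb'))
f=lambda u,v,z:onz('wrist',(u+.5)/1.5-.5,(v+.5)/1.5-.5,z,i)
a=lambda p,q:np.degrees(np.arctan2(*(q-p)[1::-1])).round(1)
h=f(525,277,.045);print('hub',h);e=f(467,268,.043);print('bar',e,a(h,e))
print('hub tri',tri([ray('wrist',350,184.5,i),ray('top',250+190.5/4.444-.5,155+201.5/4.444-.5)]))
for q in[(512,208),(467,240),(456,291),(485,331),(533,341),(559,216),(583,260)]:
    n=f(*q,.039);print('nub',n.round(4),a(h,n),np.hypot(*(n-h)[:2]).round(4))
C=[f(*q,.014) for q in[(449,174),(626,208),(594,352),(421,334)]]
print([x.round(4) for x in C],a(C[0],C[1]),a(C[3],C[2]),a(C[3],C[0])-90,a(C[2],C[1])-90)
k=f(574,285,.0475);print('ptr',k,a(h,k))
E
```

```text
hub [0.50388805 0.09290226 0.045     ]
bar [0.46455663 0.10404038 0.043     ] 164.2
hub tri [0.50725391 0.08905868 0.03325329]
nub [0.5001 0.1397 0.039 ] 94.6 0.047
nub [0.4671 0.122  0.039 ] 141.6 0.0469
nub [0.4562 0.0881 0.039 ] -174.3 0.0479
nub [0.4743 0.0559 0.039 ] -128.6 0.0474
nub [0.51   0.0422 0.039 ] -83.2 0.0511
nub [0.5339 0.1308 0.039 ] 51.6 0.0483
nub [0.551  0.0975 0.039 ] 5.6 0.0473
[array([0.464 , 0.1659, 0.014 ]), array([0.6038, 0.1276, 0.014 ]), array([0.5733, 0.0107, 0.014 ]), array([0.4301, 0.0506, 0.014 ])] -15.3 -15.6 -16.400000000000006 -14.599999999999994
ptr [0.5394675 0.0829072 0.0475   ] -15.7
```

```bash
python3 - <<'E'
from h import *
c=np.array([.504,.092]);t=np.radians(164);p=c+.1*np.r_[np.cos(t),np.sin(t)]
print(p,rel([*p,.036],74))
E
```

```text
[0.40787383 0.11956374] [ 16.879  -0.526 133.768   0.      0.      0.137]
```

```bash
python3 -m inch '[[[17,0,50,0,0,0.137,0],[17,0,95,0,0,0.137,0],[17,0,120,0,0,0.137,0],[17,-0.5,134,0,0,0.137,0],[17,-0.5,134,0,0,0.137,0],[17,-0.5,134,0,0,0.137,0],[17,-0.5,134,0,0,0.137,0]]]'
python3 - <<'E'
from h import *
c=np.array([.504,.092]);t=np.radians(164);p=c+.1*np.r_[np.cos(t),np.sin(t)]
print(p,rel([*p,.036],74))
i=robot.camera_info('wrist');a=robot.camera('wrist')
cv2.imwrite('pics/w2.png',cv2.resize(a[60:360,130:450,::-1],(768,720),interpolation=cv2.INTER_CUBIC)[:600])
E
```

```text
t: 2.78
ee_pos: [0.4087, 0.1206, 0.0365]
tool_rot: [179.9, -0.0, 74.1]
contact_force: [-0.3, 0.4, -0.6]
gripper_width: 0.002
[0.40787383 0.11956374] [-1.219e+00 -4.830e-01  4.900e-01  2.000e-03 -1.000e-03  2.000e-03]
```

View pics/w2.png

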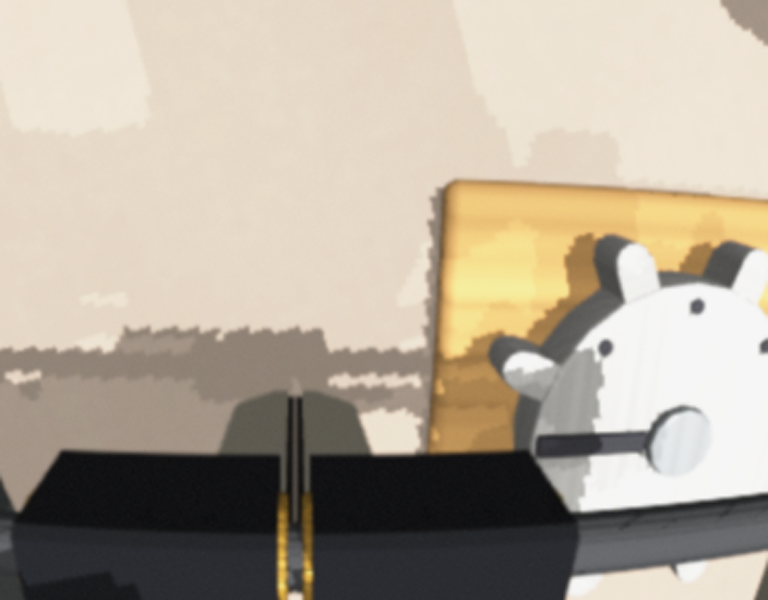

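```bash
python3 -m inch '[[[-1,18,0,0,0,0,0],[-1,36.5,0,0,0,0,0],[-1,36.5,0,0,0,0,0],[-1,36.5,0,0,0,0,0],[-6.5,37,0,0,0,-0.087,0],[-12,37.5,0,0,0,-0.175,0],[-17,39,0,0,0,-0.262,0],[-22.5,40.5,0,0,0,-0.349,0],[-25,41.5,0,0,0,-0.393,0],[-25,41.5,0,0,0,-0.393,0]]]'
python3 - <<'E'
from h import *
a=robot.camera('top');b=robot.camera('wrist')
A=cv2.resize(a[155:240,250:340,::-1],(500,472),interpolation=cv2.INTER_CUBIC)
B=cv2.resize(b[130:320,180:310,::-1],(300,438),interpolation=cv2.INTER_CUBIC)
im=np.zeros((472,800,3),np.uint8);im[:,:500]=A;im[:438,500:]=B
cv2.imwrite('pics/s1.png',im)
E
```

```text
t: 4.08
ee_pos: [0.44, 0.0855, 0.0354]
tool_rot: [-179.9, -0.0, 96.6]
contact_force: [-0.6, -0.2, 0.1]
gripper_width: 0.005
```

View pics/s1.png

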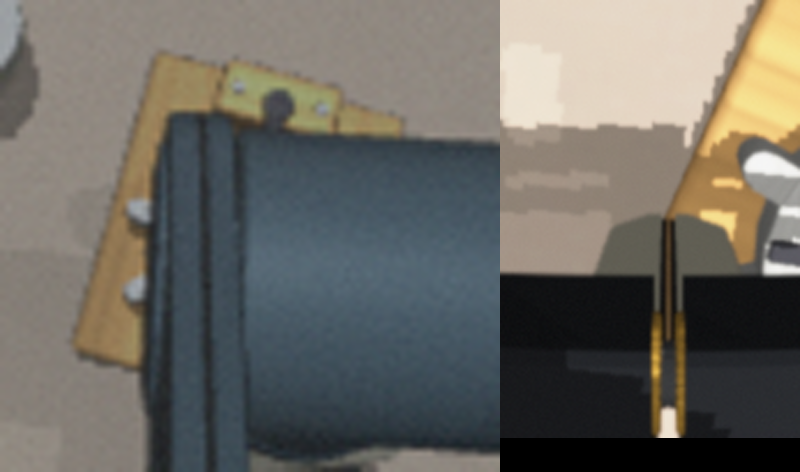

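```bash
python3 -m inch '[[[-5.5,0,0,0,0,-0.087,0],[-11,1,0,0,0,-0.175,0],[-16.3,2,0,0,0,-0.262,0],[-21.5,3.8,0,0,0,-0.349,0],[-26.6,6,0,0,0,-0.436,0],[-29,7,0,0,0,-0.48,0],[-29,7,0,0,0,-0.48,0],[-29,7,0,0,0,-0.48,0],[-37,-9,0,0,0,-0.48,0],[-46,-26,0,0,0,-0.48,0],[-26,-34,0,0,0,-0.3,0],[0,-37,0,0,0,-0.1,0],[21,-35,0,0,0,0.08,0],[38.3,-29.5,0,0,0,0.25,0],[38.3,-29.5,0,0,0,0.393,0],[38.3,-29.5,0,0,0,0.393,0],[38.3,-29.5,0,0,0,0.393,0]]]'
python3 - <<'E'
from h import *
c=np.array([.504,.092]);t=np.radians(164);p=c+.1*np.r_[np.cos(t),np.sin(t)]
print(p,rel([*p,.036],74))
i=robot.camera_info('wrist');b=robot.camera('wrist')
print(proj('wrist',np.r_[.504,.092,.045],i))
cv2.imwrite('pics/s2.png',cv2.resize(b[100:300,290:450,::-1],None,fx=3,fy=3,interpolation=cv2.INTER_CUBIC))
import pickle;pickle.dump(i,open('w3.pkl','wb'))
E
```

```text
t: 6.3
ee_pos: [0.4066, 0.1197, 0.0356]
tool_rot: [-180.0, 0.0, 74.3]
contact_force: [-0.7, 0.5, -0.2]
gripper_width: 0.007
[0.40787383 0.11956374] [ 0.255  1.23  -0.368 -0.     0.     0.004]
[416.83452323 244.03055421]
```

View pics/s2.png

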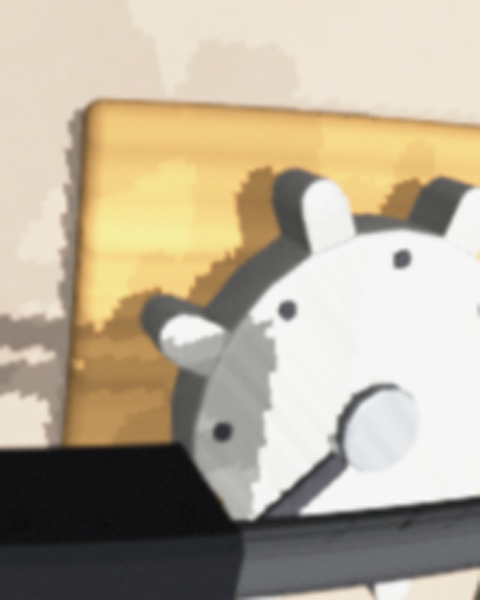

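```bash
python3 -m inch '[[[0,19,0,0,0,0,0],[0,37.5,0,0,0,0,0],[0,37.5,0,0,0,0,0],[0,37.5,0,0,0,0,0],[-5.5,37.7,0,0,0,-0.087,0],[-11,38.5,0,0,0,-0.175,0],[-16.3,39.6,0,0,0,-0.262,0],[-21.5,41.3,0,0,0,-0.349,0],[-26.6,43.4,0,0,0,-0.436,0],[-31.5,46,0,0,0,-0.524,0],[-36,49,0,0,0,-0.611,0],[-40.5,52,0,0,0,-0.698,0],[-44.5,56,0,0,0,-0.785,0],[-48.3,60,0,0,0,-0.873,0],[-48.3,60,0,0,0,-0.873,0],[-48.3,60,0,0,0,-0.873,0],[-62,48,0,0,0,-0.873,0],[-76.6,35.7,0,0,0,-0.873,0],[-76.6,35.7,0,0,0,-0.873,0]]]'
python3 -m inch '[[[17,1.5,0,0,0,0.17,0],[34,6,0,0,0,0.35,0],[50,13.5,0,0,0,0.52,0],[64,23.5,0,0,0,0.7,0],[76.6,35.7,0,0,0,0.873,0],[76.6,35.7,0,0,0,0.873,0],[76.6,35.7,0,0,0,0.873,0],[76.6,35.7,0,0,0,0.873,0]]]'
python3 - <<'E'
from h import *
c=np.array([.504,.092]);t=np.radians(164);p=c+.1*np.r_[np.cos(t),np.sin(t)]
print(p,rel([*p,.036],74))
i=robot.camera_info('wrist');b=robot.camera('wrist')
print(proj('wrist',np.r_[.504,.092,.045],i))
cv2.imwrite('pics/s3.png',cv2.resize(b[100:300,290:450,::-1],None,fx=3,fy=3,interpolation=cv2.INTER_CUBIC))
E
```

```text
t: 8.72
ee_pos: [0.4194, 0.0367, 0.0356]
tool_rot: [-179.9, -0.1, 124.0]
contact_force: [0.1, 0.3, -0.1]
gripper_width: 0.008
t: 9.72
ee_pos: [0.4072, 0.1196, 0.0356]
tool_rot: [-180.0, 0.0, 74.2]
contact_force: [0.2, -0.6, 1.1]
gripper_width: 0.008
[0.40787383 0.11956374] [ 0.143  0.667 -0.366 -0.     0.     0.004]
[416.12288227 244.12281521]
```

View pics/s3.png

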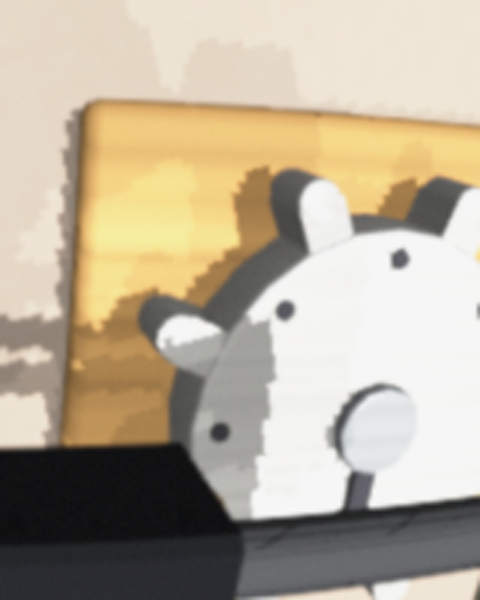

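The bar now points down in the picture, so the wheel is two clicks on. The counter hasn't moved. I'll repeat the cycle for click 3.

```bash
python3 -m inch '[[[0,19,0,0,0,0,0],[0,37.5,0,0,0,0,0],[0,37.5,0,0,0,0,0],[0,37.5,0,0,0,0,0],[-5.5,37.7,0,0,0,-0.087,0],[-11,38.5,0,0,0,-0.175,0],[-16.3,39.6,0,0,0,-0.262,0],[-21.5,41.3,0,0,0,-0.349,0],[-26.6,43.4,0,0,0,-0.436,0],[-31.5,46,0,0,0,-0.524,0],[-36,49,0,0,0,-0.611,0],[-40.5,52,0,0,0,-0.698,0],[-44.5,56,0,0,0,-0.785,0],[-48.3,60,0,0,0,-0.873,0],[-48.3,60,0,0,0,-0.873,0],[-48.3,60,0,0,0,-0.873,0],[-62,48,0,0,0,-0.873,0],[-76.6,35.7,0,0,0,-0.873,0],[-76.6,35.7,0,0,0,-0.873,0]]]'
python3 -m inch '[[[17,1.5,0,0,0,0.17,0],[34,6,0,0,0,0.35,0],[50,13.5,0,0,0,0.52,0],[64,23.5,0,0,0,0.7,0],[76.6,35.7,0,0,0,0.873,0],[76.6,35.7,0,0,0,0.873,0],[76.6,35.7,0,0,0,0.873,0],[76.6,35.7,0,0,0,0.873,0]]]'
python3 - <<'E'
from h import *
c=np.array([.504,.092]);t=np.radians(164);p=c+.1*np.r_[np.cos(t),np.sin(t)]
print(p,rel([*p,.036],74))
b=robot.camera('wrist');a=robot.camera('scene')
B=cv2.resize(b[100:300,290:450,::-1],None,fx=2.4,fy=2.4,interpolation=cv2.INTER_CUBIC)
A=cv2.resize(a[160:240,238:322,::-1],(400,381),interpolation=cv2.INTER_CUBIC)
im=np.zeros((480,784,3),np.uint8);im[:,:384]=B;im[:381,384:]=A
cv2.imwrite('pics/s4.png',im)
E
```

```text
t: 12.15
ee_pos: [0.4193, 0.0367, 0.0356]
tool_rot: [-180.0, -0.1, 124.0]
contact_force: [0.5, 0.5, -0.3]
gripper_width: 0.001
t: 13.15
ee_pos: [0.4071, 0.1196, 0.0356]
tool_rot: [-180.0, 0.0, 74.2]
contact_force: [0.5, -0.0, 0.5]
gripper_width: 0.006
[0.40787383 0.11956374] [ 0.166  0.769 -0.384 -0.     0.     0.004]
```

View pics/s4.png

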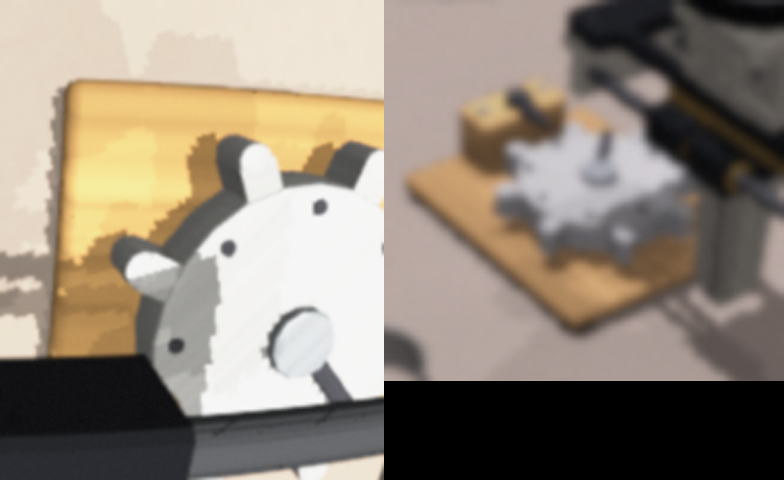

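Click 3 is done. In the scene crop the bar, near (605,145), sits one station before the pointer at (540,115). Now the last identical flick, after which I back out and lift away.

```bash
python3 -m inch '[[[0,19,0,0,0,0,0],[0,37.5,0,0,0,0,0],[0,37.5,0,0,0,0,0],[0,37.5,0,0,0,0,0],[-5.5,37.7,0,0,0,-0.087,0],[-11,38.5,0,0,0,-0.175,0],[-16.3,39.6,0,0,0,-0.262,0],[-21.5,41.3,0,0,0,-0.349,0],[-26.6,43.4,0,0,0,-0.436,0],[-31.5,46,0,0,0,-0.524,0],[-36,49,0,0,0,-0.611,0],[-40.5,52,0,0,0,-0.698,0],[-44.5,56,0,0,0,-0.785,0],[-48.3,60,0,0,0,-0.873,0],[-48.3,60,0,0,0,-0.873,0],[-48.3,60,0,0,0,-0.873,0],[-62,48,0,0,0,-0.873,0],[-76.6,35.7,0,0,0,-0.873,0],[-76.6,35.7,0,0,0,-0.873,0]]]'
python3 -m inch '[[[17,1.5,-40,0,0,0.17,0],[34,6,-80,0,0,0.35,0],[50,13.5,-120,0,0,0.52,0],[64,0,-134,0,0,0.7,0],[76,-15,-134,0,0,0.873,0],[76,-15,-134,0,0,0.873,0],[76,-15,-134,0,0,0.873,0],[76,-15,-134,0,0,0.873,0]]]'
python3 - <<'E'
from h import *
import pickle
i=robot.camera_info('wrist');b=robot.camera('wrist');a=robot.camera('scene')
pickle.dump(i,open('w5.pkl','wb'));print(proj('wrist',np.r_[.504,.092,.045],i))
B=cv2.resize(b[0:260,260:460,::-1],None,fx=2,fy=2,interpolation=cv2.INTER_CUBIC)
A=cv2.resize(a[120:260,180:380,::-1],None,fx=2,fy=2,interpolation=cv2.INTER_CUBIC)
im=np.zeros((520,800,3),np.uint8);im[:,:400]=B;im[:280,400:]=A
cv2.imwrite('pics/s5.png',im)
E
```

```text
t: 15.62
ee_pos: [0.4193, 0.0366, 0.0356]
tool_rot: [-180.0, -0.1, 124.0]
contact_force: [-0.9, -0.0, -0.3]
gripper_width: 0.006
t: 16.62
ee_pos: [0.3662, 0.091, 0.1695]
tool_rot: [-180.0, -0.0, 74.2]
contact_force: [-0.0, -0.5, -0.1]
gripper_width: 0.006
[382.80482612 152.01258129]
```

View pics/s5.png

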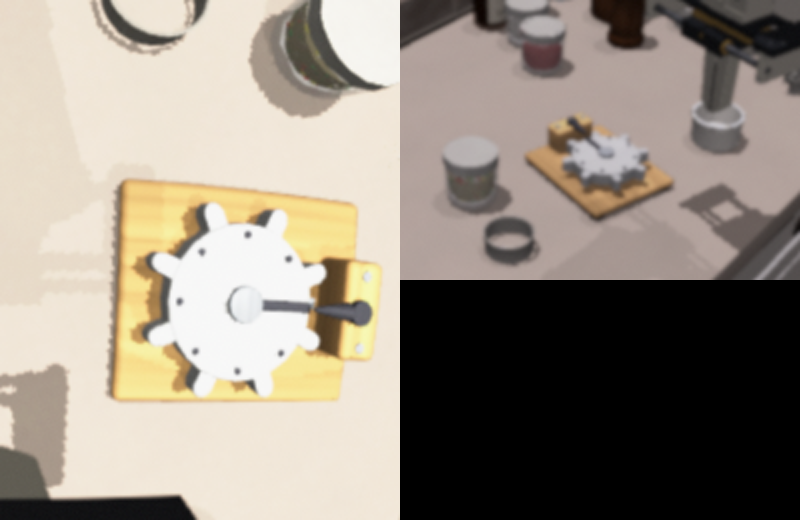

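The bar, (265,305) to (312,307), runs straight into the pointer at (315-362,310). The hub is at the predicted pixel, so the counter hasn't moved. The bystanders are in place and the arm is clear.

```bash
python3 -c "
from station import robot
print(robot.close_job())"
```

```text
the job is handed in; nothing more can be done
None
```

The counter is reset: I flicked the wheel four clicks anticlockwise with the closed fingertips, and the bar now lines up with the pointer. The job was handed in at about 17 s of the 61 s allowed.

- **Wheel:** it started four clicks short. Pictures after each flick showed one click per flick, and the last one showed the bar running straight into the pointer, with no flick past it.
- **Counter:** the hub stood within about a pixel of where I first measured it, so the counter had not shifted noticeably.
- **Bystanders:** the jar, cutter and ramekin looked undisturbed in the last pictures; I did not measure their final positions.
- **Forces and clearance:** the force readings at the end of each move were only noise, about 1 N. The arm was lifted well clear before handing in.
- **Disagreement:** the overhead camera put the bar about 7° off and the hub about 3 mm off from the wrist camera. I used the wrist camera's figures, and the flicks worked as planned with them.

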